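# Let the avocado stone into the pedal scrap bin and ease the lid shut

### The arm

A 6-joint arm with a two-finger parallel gripper is mounted at the origin on the work surface. World frame = base frame: x ahead of the robot, y to its left, z up, the work surface at z = 0. Lengths are in m, angles in rad, forces in N, time in s.
With the tool pointing down it reaches from about 0.275 to 0.725 m from the base axis. Payload 5.6 kg.
Tool frame: the origin (TCP) lies on the centre line of the jaws, within the pads' length; the fingertips stand 19 mm ahead of it and the grasp point (between the pads) is the TCP; z points along the fingers, x is the direction in which the jaws open and shut, and the axes are right-handed (so a half turn about z gives the same grasp; the last joint's range is limited). The gripper opens to 85 mm and grips with 20 to 120 N. Pads are 22 mm wide; open, the fingers measure 114 mm over their backs; the gripper's body (76 mm by 85 mm) begins 54 mm behind the grasp point. The pads swing forward as they close: fully open they stand 13 mm farther back than shut.
Start: joints at [1.47, 0.255, 0.108, 0, -1.424, -0.285], TCP at [0.207, 0.51, 0.25] pointing down, gripper open.
Joint ranges: [-2.95, 2.95], [-1.21, 1.97], [-1.09, 1.5], [-2.87, 1.71], [-2.94, -0.07], [-3.05, 3.05]. Speed limits (rad/s): [2.57, 2.57, 3.14, 3.14, 3.14, 3.14].

### API

Orientations are given as a unit quaternion [x, y, z, w].
In Python, from cell import arm gives the robot as it stands. Calls block until the motion is done:
- arm.move_to(position, orientation): joint-space move of the TCP to a pose.
- arm.move_straight(position, rotation=None, v=0.15): straight line of the TCP; rotation=None keeps the orientation; v is the mean speed in m/s.
- arm.move_joints(angles): joint-space move.
- arm.move_gripper(opening, strength=None): finger opening in m; strength is the grip in N (None keeps the last); returns when the fingers have stopped.
- arm.wait(seconds).
- arm.inverse_kinematics(position, orientation): joint angles nearest the present ones, or None.
- arm.read_state(): the state.
- arm.read_camera(name): name is "scene" or "side" or "wrist"; returns the picture (400x640x3 uint8, blue, green, red); there is no depth.
- arm.get_calibration(name): a dict with "fx", "fy", "cx", "cy" (pixels), "eye" and "rotation" of the camera in the world. Camera axes: x right, y up, looking along -z (the intrinsics and any distortion apply to the point x, -y, -z); pixel columns grow to the right and rows downward; lengths in m; the calibration is good to about 2 mm. The wrist camera is an equidistant fisheye: a pixel r from the principal point sees the ray r / f radians off the axis. A picture is of the moment at which its call begins: read the wrist's pose just before it. get_calibration takes no time and is no camera call; for the wrist camera it gives the pose at the moment of the call.
A pose or a line that the arm cannot do raises arm.Unreachable and nothing moves.
- arm.finish_job(): hands the job in, once; it reports no verdict.
The state is a dict: "time": time; "joint_pos": joint angles; "qd": joint speeds; "tau": joint torques, N m; "tcp_pos": TCP position; "ee_rot": TCP orientation; "contact_force": force on the tool from outside, world axes, zero at the start; "torque": the same for the moment, N m; "grip_width": finger opening in m.
Only numpy, scipy, OpenCV 4.12 (cv2) and the standard library are available. Lean on these libraries where they do the work, as an engineer would, in place of code of your own. Each camera call takes 0.05 s, during which the arm holds its last target. There are 200 camera calls.

### The job

Tip the avocado stone waiting on the scrap bin's sloping feed shelf into the bin with the pedal: press the pedal firmly home on its stop, but without forcing it, and hold it there for a moment, so that the lid lifts and the stone rolls in. Then ease the pedal all the way back up, staying on it until the lid is down so that the lid closes softly and does not slam. Leave the blender jar, egg cup, drive socket and screwdriver handle where they are.

Things in the scene. Friction and masses are not known exactly. Their poses are not given: they have to be found in the camera images.
- bin: White plastic counter-top scrap bin fixed to the counter, 140 mm deep (x) x 200 mm wide (y) x 150 mm high, walls 5 mm. Origin: centre of its underside; x points from its front (pedal side) to its rear, y across, z up. From its 100 mm high rear wall a feed shelf with raised rims slopes up to the rear for 130 mm at 18 degrees (rims up to 180 mm above the counter).
- pedal: Pedal lever in the middle of the bin's front. Origin: its pivot, 45 mm above the counter, 30 mm inside the front wall; axes as the bin's when up. A hidden rubber stop, set differently each time, ends its travel when the pad has gone 22 to 44 mm down: from there the force climbs by 5 to 9 N per mm. Pressed home: 12 N or more on it, kept up for 0.3 s; more than 25 N (any direction) is forcing it.
- pad (a point): Centre of the upper face of the pedal's grey plastic pad, 50 (x) x 80 (y) x 8 mm, 79 mm above the counter when up, 130 mm in front of the pivot. Level when up, it swings down about the pivot (front edge tilting down) and lifts the lid by a linkage (lid angle = 3.2 x pedal angle). Lid weight and a spring push it up with about 4 to 9 N.
- lid (a joint): Angle of the grey lid (144 x 204 mm, 6 mm thick), hinged on the top of the bin's front wall so that its rear edge (144 mm behind the hinge) rises: 0 shut, about 0.55 to 1.1 with the pedal home. The stone rolls in once it is past about 0.35. If the lid falls at more than 2 rad/s it slams (pad rising at about 80 mm/s); let go from open, it slams.
- stone_center (a point): Centre of the avocado stone, a brown ball 36 mm in diameter, 35 g. At the start it lies on the feed shelf against the lid's rear skirt; in the bin it lies on the inner floor with its centre about 24 mm above the counter.
- jar: Upright glass blender jar, 120 mm wide at the rim, 200 mm high, handle on its +y side; origin at the centre of its underside. To be left alone.
- eggcup: White ceramic egg cup, 50 mm wide, 64 mm high; origin at the centre of its underside. To be left alone.
- socket: Stainless steel drive socket standing on end, 28 mm wide, 32 mm high; origin at the centre of its underside. To be left alone.
- handle: Purple plastic screwdriver handle lying down, 100 mm long (its x), 30 mm thick; origin at the centre of its underside. To be left alone.
There are look-alikes about, which are no part of the job. Leave any blue look-alike of the part that bears stone_center alone.

How it is judged:
On the way, in this order (a step that is already met when the one before it is completed fails the run):
1. the pedal is pressed firmly home: 12 N or more on it for 0.3 s with the lid raised (contact force between the fingers and pedal above 12 N and value of joint lid above 0.45 rad), for 0.3 s.
2. the pedal is eased back with the fingers still on it until the lid is nearly down, the stone in the bin (value of joint lid below 0.15 rad and contact force between the fingers and pedal above 0.5 N and height (world z) of stone_center below 0.06 m), for 0.02 s.
At the end, for the whole second after the job is handed in: The stone lies inside the bin (centre within its walls and less than 60 mm above the counter), the lid is shut to within 0.03 rad with the pedal up, and the jar, egg cup, socket and screwdriver handle are within 15 mm of where they stood (value of joint lid below 0.03 rad and x of stone_center in the frame of bin between -0.07 and 0.07 m and y of stone_center in the frame of bin between -0.1 and 0.1 m and height (world z) of stone_center between 0.01 and 0.06 m and distance of each of jar, eggcup, socket, handle from where it was at the start of the episode below 0.015 m); the robot touches nothing.
It fails at once if the pedal is forced: more than 25 N on it (contact force between the arm and pedal above 25 N).
It fails at once if the pedal is forced: more than 25 N from the fingers (contact force between the fingers and pedal above 25 N).
It fails at once if the lid slams: it falls faster than 2 rad/s (velocity of joint lid below -2 rad/s).
It fails at once if the jar, egg cup, socket or handle is disturbed by more than 15 mm (distance of any of jar, eggcup, socket, handle from where it was at the start of the episode above 0.015 m).
It also fails if it takes over 48 s, if anything falls off the work surface, if the arm or the gripper's body presses on something with over 40 N, if the wrist force passes 120 N, or if a joint passes its speed limit or range.

## Working session

There is one attempt and no reset: what is moved stays moved. The work goes in short steps, each a Python script; the robot and the scene stay as the last script left them, time stands still between calls to the robot, and variables do not carry over. Pictures are saved under pics/ and viewed, about 8 in all and at most 12, crops included, and the job is handed in when it is done.

```bash
ls; mkdir -p pics; python3 - <<'E'
from cell import arm
import cv2,json
for n in("scene","side"):
    cv2.imwrite(f"pics/{n}0.png",arm.read_camera(n)); c=arm.get_calibration(n); print(n,c)
s=arm.read_state();print(s)
E
```

```text
pics
scene {'fx': 408.6594514309578, 'fy': 408.6594514309578, 'cx': 319.5601470694305, 'cy': 197.77692287987907, 'eye': array([ 1.00343509, -0.60078048,  0.80562176]), 'rotation': array([0.3896712 , 0.10433961, 0.22649357, 0.88654964])}
side {'fx': 373.49522757212407, 'fy': 373.49522757212407, 'cx': 321.2832212237549, 'cy': 201.08600934548267, 'eye': array([ 0.89979384, -0.42033533,  0.73706316]), 'rotation': array([0.33072961, 0.08521756, 0.25913585, 0.90344037])}
{'time': 0.1, 'joint_pos': array([ 1.46962861e+00,  2.55686505e-01,  1.07138728e-01, -4.18247306e-04,
       -1.42392447e+00, -2.84625004e-01]), 'qd': array([ 0.0008104 , -0.00053038,  0.00110565,  0.00062198,  0.00120553,
       -0.00091239]), 'tau': array([-2.97696235e-03, -3.87602198e+01,  2.38474166e+01,  5.37802219e+00,
       -3.82256432e-03,  4.17080514e-06]), 'tcp_pos': array([0.20674342, 0.50921507, 0.24948941]), 'ee_rot': array([-5.58412389e-01,  8.29563053e-01, -5.12061019e-04, -6.94805319e-04]), 'contact_force': array([-0.0762727 , -0.39412302, -0.74998621]), 'torque': array([0.02284607, 0.00707519, 0.01962161]), 'grip_width': 0.08538257751882374}
```

View pics/scene0.png

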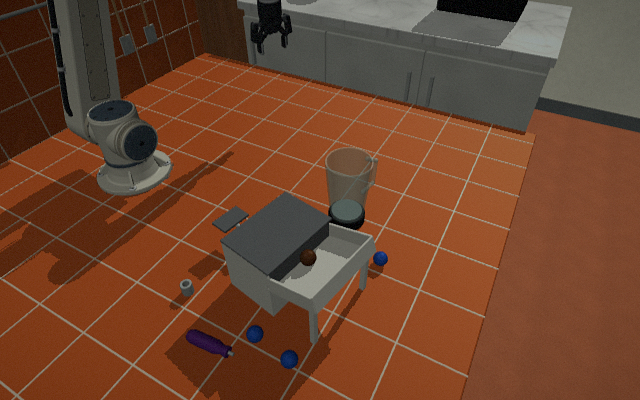

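View pics/side0.png

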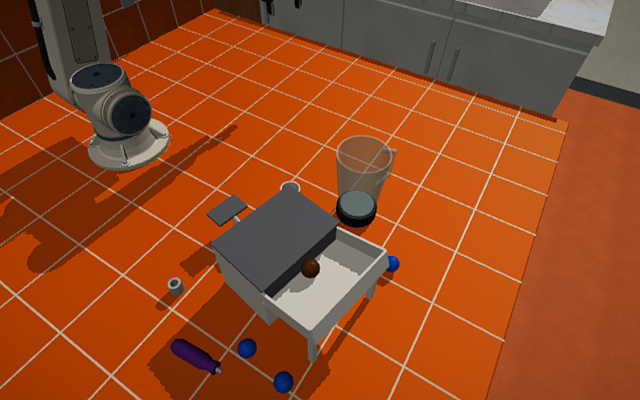

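The scene view shows the pedal pad at about (231,219) and the lid around (280,235), with the stone at (308,257). In the side view the pad is at (228,210), and the egg cup rim shows at (290,188) behind the lid. Next I'll measure the pad, lid and neighbouring objects.

```bash
cat > h.py <<'E'
import numpy as np, cv2
from scipy.spatial.transform import Rotation as R
def ray(c,p):
    d=np.array([(p[0]-c['cx'])/c['fx'],-(p[1]-c['cy'])/c['fy'],-1.])
    return np.array(c['eye']),R.from_quat(c['rotation']).apply(d)
def onz(c,p,z):
    e,d=ray(c,p); return (e+d*(z-e[2])/d[2])
E
python3 - <<'E'
from cell import arm
from h import *
for n in("scene","side"):
    im=cv2.imread(f"pics/{n}0.png"); c=arm.get_calibration(n)
    hsv=cv2.cvtColor(im,cv2.COLOR_BGR2HSV)
    m=((hsv[...,1]<70)&(hsv[...,2]<115)&(hsv[...,2]>40)).astype(np.uint8)
    m[:170]=0; m[:,:190]=0; m[:,400:]=0; m[330:]=0
    m=cv2.morphologyEx(m,cv2.MORPH_OPEN,np.ones((3,3)))
    k,l,st,ce=cv2.connectedComponentsWithStats(m)
    for i in range(1,k):
        if st[i,4]<60: continue
        cnt=max(cv2.findContours((l==i).astype(np.uint8),cv2.RETR_EXTERNAL,cv2.CHAIN_APPROX_NONE)[0],key=len)[:,0]
        print(n,st[i],ce[i].round(1))
        for z in ([.079] if st[i,4]<1500 else [.156]):
            w=np.array([onz(c,p,z)[:2] for p in cnt]).astype(np.float32)*1000
            (x,y),(a,b),t=cv2.minAreaRect(w); print('  z',z,'ctr',round(x,1),round(y,1),'size',round(a,1),round(b,1),'ang',round(t,1),cv2.boxPoints(((x,y),(a,b),t)).round().tolist())
    # vertices guess of lid
    mm=((hsv[...,1]<70)|((hsv[...,0]>120)&(hsv[...,0]<160))).astype(np.uint8)
    crop=im[130:390,150:420]; cv2.imwrite(f"pics/{n}c.png",cv2.resize(crop,None,fx=2.2,fy=2.2,interpolation=cv2.INTER_CUBIC))
E
```

```text
scene [ 328  170   41   53 1454] [347.1 196.3]
  z 0.079 ctr 676.9 144.2 size 106.3 208.1 ang 30.9 [[578.0, 206.0], [685.0, 28.0], [776.0, 82.0], [669.0, 261.0]]
scene [ 213  192  163  138 8740] [280.5 253.1]
  z 0.156 ctr 669.8 -150.1 size 264.2 361.1 ang 80.1 [[469.0, -249.0], [825.0, -311.0], [870.0, -51.0], [515.0, 11.0]]
scene [318 225  50  33 953] [341.9 241.4]
  z 0.079 ctr 735.9 -16.6 size 99.4 83.1 ang 6.2 [[682.0, 19.0], [691.0, -63.0], [790.0, -53.0], [781.0, 30.0]]
scene [281 262  31  21 274] [296.8 271.6]
  z 0.079 ctr 687.6 -147.9 size 74.1 33.8 ang 78.3 [[663.0, -181.0], [697.0, -188.0], [712.0, -115.0], [679.0, -108.0]]
side [ 212  183  127  147 8363] [270.3 246.9]
  z 0.156 ctr 663.5 -128.4 size 249.7 238.4 ang 81.2 [[527.0, -233.0], [762.0, -270.0], [801.0, -23.0], [565.0, 13.0]]
side [340 190  35  24 601] [356.4 201.9]
  z 0.079 ctr 692.6 98.7 size 77.1 68.6 ang 42.5 [[641.0, 98.0], [687.0, 47.0], [744.0, 99.0], [698.0, 150.0]]
side [209 196  37  29 580] [226.6 209.7]
  z 0.079 ctr 454.9 -80.2 size 78.6 51.8 ang 79.7 [[422.0, -114.0], [473.0, -123.0], [487.0, -46.0], [436.0, -37.0]]
side [336 230  45  28 485] [357.6 244. ]
  z 0.079 ctr 743.3 -4.8 size 106.0 26.2 ang 1.6 [[690.0, 7.0], [691.0, -19.0], [797.0, -16.0], [796.0, 10.0]]
side [366 280  11  19 106] [370.8 289.9]
  z 0.079 ctr 815.7 -81.0 size 13.4 41.9 ang 12.8 [[805.0, -62.0], [814.0, -103.0], [827.0, -100.0], [818.0, -59.0]]
side [315 293  47  37 477] [335.8 313.8]
  z 0.079 ctr 786.2 -152.2 size 111.0 22.1 ang 77.7 [[764.0, -204.0], [785.0, -209.0], [809.0, -100.0], [787.0, -96.0]]
```

View pics/sidec.png

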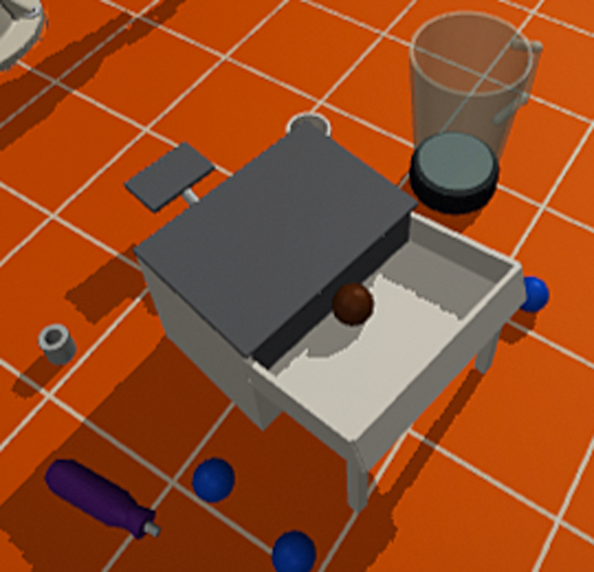

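The pad measures 79×52 mm at (0.455, −0.080), which matches the given size; bin yaw is about −10°. I'll check the lid corners and egg cup, then move above the pad.

```bash
python3 - <<'E'
from cell import arm
from h import *
c=arm.get_calibration("side")
P=[onz(c,p,.156)[:2] for p in [(290,190),(212.3,243.6),(338.6,224),(263.6,292.3)]]
for p in P: print(p.round(3))
print('front',np.linalg.norm(P[0]-P[1]),'depth',np.linalg.norm(P[2]-P[0]), 'yaw',np.degrees(np.arctan2(*(P[0]-P[1])[::-1]))-90)
print('egg',onz(c,(290,187),.064), 'socket',onz(c,(175,284),.032))
yaw=np.radians(-10.3)
ex=np.array([np.cos(yaw),np.sin(yaw)]); 
print('pad predicted from lid', (P[0]+P[1])/2-ex*.098)
pad=np.array([.455,-.080])
best=None
for k in (0,np.pi):
    q=(R.from_euler('z',yaw+np.pi/2+k)*R.from_euler('x',np.pi)).as_quat()
    j=arm.inverse_kinematics([*pad,.15],q)
    if j is not None and (best is None or abs(j[5])<abs(best[0][5])): best=(j,q)
print(best)
arm.move_gripper(0.0,40)
arm.move_to([*pad,.15],best[1])
arm.wait(.3)
s=arm.read_state(); print(s['time'],s['tcp_pos'],s['contact_force'],s['grip_width'])
im=arm.read_camera("side"); cv2.imwrite("pics/side1.png",cv2.resize(im[130:330,130:400],None,fx=2.2,fy=2.2))
cv2.imwrite("pics/wrist1.png",arm.read_camera("wrist"))
E
```

```text
[ 0.583 -0.01 ]
[ 0.537 -0.196]
[ 0.712 -0.032]
[ 0.676 -0.223]
front 0.1908069681117583 depth 0.13092182206757919 yaw -13.70267897911529
egg [0.52686919 0.06266445 0.064     ] socket [ 0.46311427 -0.26304842  0.032     ]
pad predicted from lid [ 0.46360479 -0.08542137]
(array([ 0.16672592,  0.14022653, -0.29969752,  0.        , -1.13087228,
        1.22430149]), array([-6.40779910e-01,  7.67724630e-01,  4.70095755e-17, -3.92364533e-17]))
3.475 [ 0.45510172 -0.07971443  0.15001219] [0.21413453 0.6406183  0.47405945] 0.0003247721804656927
```

View pics/side1.png

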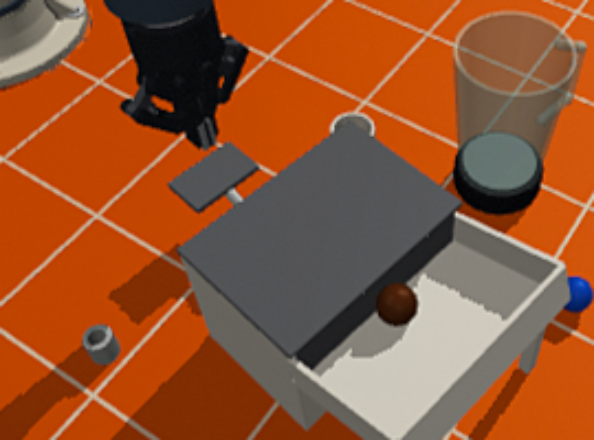

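View pics/wrist1.png

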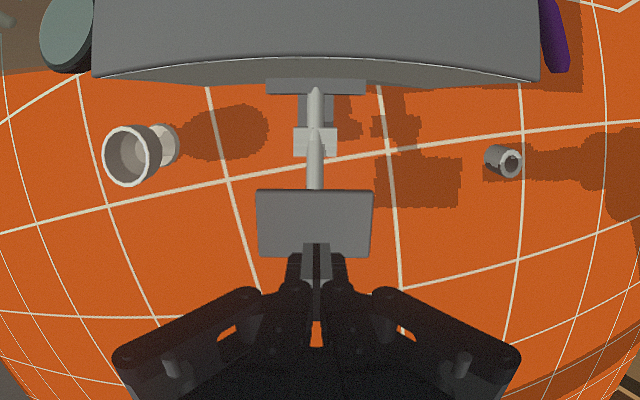

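The side view shows the closed fingers above the pad. The wrist view shows the pad squarely aligned at pixels (257–373, 190–258), and the egg cup (133,155) and socket (502,160) are well clear. I'll refine the pad centre from the wrist view.

```bash
python3 - <<'E'
from cell import arm
from h import *
c=arm.get_calibration("wrist"); r=R.from_quat(c['rotation'])
def wz(p,z):
    u=np.array([p[0]-c['cx'],p[1]-c['cy']]); rr=np.hypot(*u); th=rr/c['fx']
    d=r.apply([np.sin(th)*u[0]/rr,-np.sin(th)*u[1]/rr,-np.cos(th)])
    return c['eye']+d*(z-c['eye'][2])/d[2]
C=[wz(p,.079)[:2] for p in [(257,190),(373,190),(371,257),(259,255)]]
print(np.round(C,4), np.mean(C,0), [np.linalg.norm(C[i]-C[i-1]).round(4) for i in range(4)])
print('eye',c['eye'],'tip px check', wz((316,280),.131))
E
```

```text
[[ 0.4837 -0.0454]
 [ 0.4701 -0.1205]
 [ 0.4209 -0.1135]
 [ 0.4366 -0.0351]] [ 0.45282191 -0.07863358] [np.float64(0.0482), np.float64(0.0764), np.float64(0.0497), np.float64(0.08)]
eye [ 0.5311432  -0.09334242  0.27282245] tip px check [ 0.44195203 -0.07734971  0.131     ]
```

```bash
python3 - <<'E'
from cell import arm
from h import *
x,y=.455,-.0795
arm.move_straight([x,y,.106],v=.1); arm.wait(.4)
b=np.mean([ (arm.wait(.05),arm.read_state()['contact_force'])[1] for _ in range(5)],0)
np.save('bias.npy',b); print('bias',b,arm.read_state()['time'])
def F(n=3):
    f=[]
    for _ in range(n): arm.wait(.02); f.append(arm.read_state()['contact_force'])
    return np.mean(f,0)-b
z=.096; arm.move_straight([x,y,z],v=.03); print(z,F())
z=.079; arm.move_straight([x,y,z],v=.03); f0=F(); print(z,f0,arm.read_state()['tcp_pos'])
fp=f0
while z>.050:
    f=np.linalg.norm(fp)
    if f>=15.5: break
    z-=.001 if fp[2]<min(f0[2]+2.5,10.5) else .0004
    arm.move_straight([x,y,z],v=.02); fp=F(); print(round(z,4),fp.round(2),round(arm.read_state()['time'],2))
arm.wait(.6); s=arm.read_state(); print(F(),s['tcp_pos'],s['time'])
im=arm.read_camera("side"); cv2.imwrite("pics/side2.png",cv2.resize(im[100:330,130:420],None,fx=2.2,fy=2.2))
print('after',F())
E
```

```text
bias [0.11181473 0.21685995 0.36862129] 4.8167
0.096 [-1.30856103  0.7775876   2.31767688]
0.079 [-8.8054163   4.36082064  7.65491006] [ 0.4521308  -0.07911181  0.07813931]
0.078 [-7.79  3.78  7.57] 6.42
0.077 [-8.3   3.8   6.62] 6.72
0.076 [-8.04  3.75  7.01] 7.02
0.075 [-8.09  4.3   6.81] 7.32
0.074 [-8.11  4.12  6.3 ] 7.62
0.073 [-8.76  4.14  6.44] 7.92
0.072 [-7.87  4.21  6.37] 8.22
0.071 [-7.66  3.94  6.14] 8.52
0.07 [-7.84  3.75  5.86] 8.82
0.069 [-7.81  4.12  6.46] 9.12
0.068 [-7.9   3.97  5.58] 9.42
0.067 [-7.6   3.63  5.71] 9.72
0.066 [-7.37  3.96  5.75] 10.02
0.065 [-7.49  3.01  4.97] 10.32
0.064 [-7.68  3.35  5.74] 10.62
0.063 [-7.25  3.91  4.98] 10.92
0.062 [-7.89  3.77  6.05] 11.22
0.061 [-9.2   4.15  9.71] 11.52
0.06 [-11.04   4.92  13.55] 11.82
[-10.79277646   4.69227964  13.21708295] [ 0.45191958 -0.07930603  0.05975067] 12.4167
after [-10.65375339   4.97195244  13.50784372]
```

View pics/side2.png

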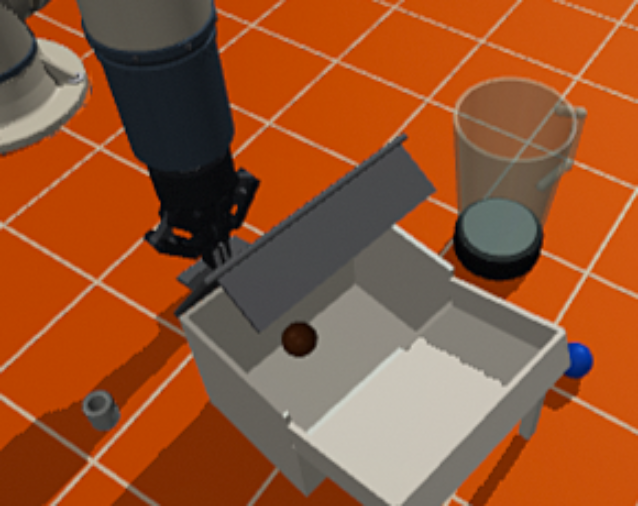

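The lid is open with the stone on the bin floor at about (298,338). The measured force is 13.5 N vertical and 18 N total. I'll add a touch more margin, hold, then ease up slowly while logging.

```bash
python3 - <<'E'
from cell import arm
from h import *
x,y=.455,-.0795; b=np.load('bias.npy')
def F():
    f=[]
    for _ in range(3): arm.wait(.02); f.append(arm.read_state()['contact_force'])
    return (np.mean(f,0)-b).round(2)
arm.move_straight([x,y,.0597],v=.02); arm.wait(.6); print(F(),arm.read_state()['time'])
for z,v in((.075,.012),(.085,.015),(.090,.01),(.092,.01),(.094,.008),(.096,.008)):
    arm.move_straight([x,y,z],v=v); print(z,F(),arm.read_state()['tcp_pos'].round(4),arm.read_state()['time'])
cv2.imwrite("pics/side3.png",cv2.resize(arm.read_camera("side")[100:330,130:420],None,fx=2.2,fy=2.2))
E
```

```text
[-11.17   5.19  14.26] 13.4667
0.075 [-7.41  2.99  7.61] [ 0.4524 -0.0794  0.0743] 14.9417
0.085 [-5.98  1.86  8.18] [ 0.4536 -0.0796  0.085 ] 15.8083
0.09 [-3.78  0.37  7.83] [ 0.4546 -0.0797  0.0905] 16.5083
0.092 [-3.16  0.5   7.84] [ 0.455  -0.0798  0.0926] 16.9083
0.094 [-2.09  0.04  7.63] [ 0.4555 -0.0799  0.0948] 17.3583
0.096 [-0.84 -0.59  7.42] [ 0.456  -0.0799  0.097 ] 17.8083
```

View pics/side3.png

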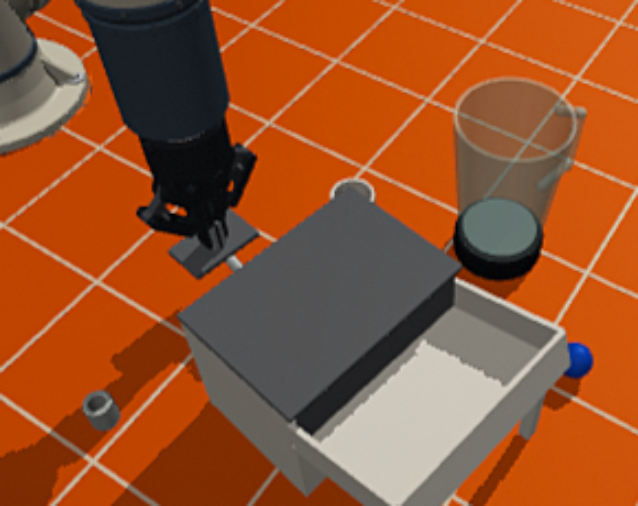

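The lid is nearly shut, the fingers are still on the pad with 7.4 N, and the stone is no longer on the shelf. Next I ease off the last bit and retreat.

```bash
python3 - <<'E'
from cell import arm
from h import *
x,y=.456,-.0797; b=np.load('bias.npy')
for z in(.097,.098,.099,.100,.103,.108):
    arm.move_straight([x,y,z],v=.008); arm.wait(.1); print(z,(arm.read_state()['contact_force']-b).round(2))
arm.move_straight([x,y,.17],v=.08); arm.wait(.6)
s=arm.read_state(); print(s['time'],s['contact_force'])
for n in("scene","side"): 
    im=arm.read_camera(n); o=cv2.imread(f"pics/{n}0.png")
    cv2.imwrite(f"pics/{n}4.png",cv2.resize(im[130:400,120:420],None,fx=2,fy=2))
    d=cv2.absdiff(im,o).max(2)>40; d[:130]=0
    k,l,st,ce=cv2.connectedComponentsWithStats(d.astype(np.uint8)); print(n,[(st[i,4],ce[i].round()) for i in range(1,k) if st[i,4]>25])
E
```

```text
0.097 [-3.67  0.51  6.8 ]
0.098 [-0.68 -0.91  2.91]
0.099 [ 0.26  0.14 -0.73]
0.1 [-0.33  0.47 -0.16]
0.103 [-0.46 -1.05 -0.69]
0.108 [-0.45 -0.08 -0.75]
22.4333 [ 0.59140689  0.39631001 -0.14954955]
scene [(np.int32(43), array([ 77., 132.])), (np.int32(662), array([140., 144.])), (np.int32(7258), array([146., 208.])), (np.int32(568), array([ 95., 151.])), (np.int32(1544), array([ 40., 200.])), (np.int32(321), array([305., 265.])), (np.int32(339), array([152., 320.])), (np.int32(79), array([116., 354.])), (np.int32(30), array([129., 351.]))]
side [(np.int32(149), array([ 89., 134.])), (np.int32(53), array([126., 131.])), (np.int32(8891), array([130., 198.])), (np.int32(1628), array([ 37., 165.])), (np.int32(83), array([  4., 205.])), (np.int32(500), array([306., 277.])), (np.int32(4821), array([ 75., 366.]))]
```

View pics/scene4.png

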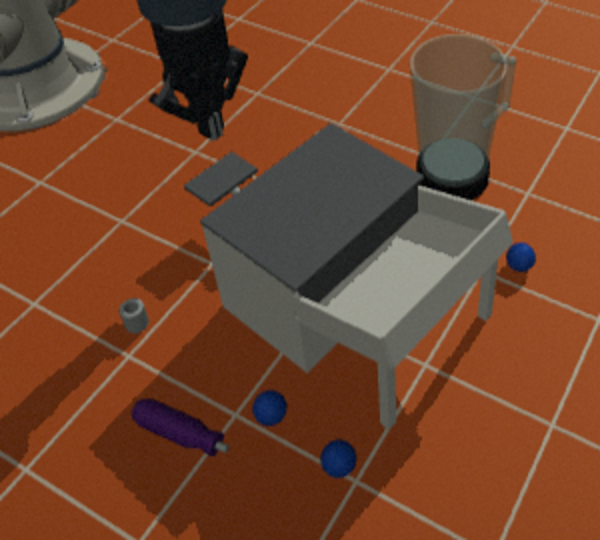

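The lid is shut and the pedal is up. The stone is gone from the shelf, the other objects are unmoved, and the gripper is clear. Around the objects, only the stone and the arm's shadows have changed.

```bash
python3 -c "
from cell import arm
arm.finish_job(); print(arm.read_state()['time'])"
```

```text
the job is handed in; nothing more can be done
the job is handed in; nothing more can be done
```

I tipped the stone into the bin with the pedal, closed the lid gently, and handed the job in at about 22.5 s of the 48 s allowed. No verdict came back.

- **Press:** I pressed the pedal onto its stop, about 38 mm down, with the fingers closed. The force was 13–14 N vertical, about 19 N in total, and I held it for more than 1 s. The picture showed the lid open and the stone on the bin floor.
- **Unexpected reading:** The sensor also showed 8–12 N sideways while pressing. I put that down to friction from the pad's swing. Both the vertical force and the total stayed between 12 and 25 N.
- **Release:** I eased the pedal up at 8–15 mm/s, with 7 N still on the pad when the lid was nearly down. Contact ended only as the pad reached the top, so I saw no sign of the lid slamming.
- **Last check:** The lid is shut, the pedal is up, and the shelf is empty. The jar, socket and handle have not moved in the pictures, and the gripper is clear of everything. The egg cup is mostly hidden behind the lid, but its visible rim in the side view shows no change either. I could not see the stone through the closed lid; it was last seen on the bin floor while the lid was open.

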